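Stroke the vitamin box lids shut

TASK

The seven flip lids of the weekly vitamin box have been left ajar. Starting at the black pad, stroke the fingertips lightly along the row towards the last lid in one unbroken pass, without lifting off on the way, so that the lids go down one after another and all end fully shut. Do not press hard or force any lid further open, leave everything else standing where it is, and take the hand away at the end.

Things in the scene. Friction and masses are not known exactly. Their poses are not given: they have to be found in the camera images.
- vitamin_box: weekly vitamin box, 222 mm long (x), 38 wide (y), 30 high: blue row of 7 compartments, lime lids, black pad at the -x end. Origin on the bench under its middle; x runs along the row from the pad to lid 7, and may point any way. It cannot slide or turn, but its feet are soft: pressed from above it sinks about 0.5 mm per N after the first 1 N, 5 mm at most.
- pad (a point): centre of the top face of the black pad, a fixed flat 36 mm long (along the row) and 38 mm wide at the start end of the row, level with the tops of shut lids, 30 mm above the bench, 93 mm from the box's middle (box x = -0.093). Lid 1 is hinged at the pad's edge, 18 mm further along the row.
- row_end (a point): end of the row at the free edge of lid 7, at the top face of the shut lid, 30 mm above the bench (box x = +0.107); the box ends 4 mm further on.
- lid1 (a joint): lime flip lid 1 of 7 counted from the black pad: 25 mm along the row, 38 wide, 3 thick, hinged along its edge nearest the pad (18 mm from the pad's centre) at the level of its top face, free edge away from the pad. 0 = shut, flush with the pad; grows as it opens (rad, to 1.6); light friction hinge (4 N mm), stays where it is left. Starts ajar 0.22 to 0.42 (free edge 5 to 10 mm up).
- lid2 (a joint): lime flip lid 2 of 7 counted from the black pad: 25 mm along the row, 38 wide, 3 thick, hinged along its edge nearest the pad (44 mm from the pad's centre) at the level of its top face, free edge away from the pad. 0 = shut, flush with the pad; grows as it opens (rad, to 1.6); light friction hinge (4 N mm), stays where it is left. Starts ajar 0.22 to 0.42 (free edge 5 to 10 mm up).
- lid3 (a joint): lime flip lid 3 of 7 counted from the black pad: 25 mm along the row, 38 wide, 3 thick, hinged along its edge nearest the pad (70 mm from the pad's centre) at the level of its top face, free edge away from the pad. 0 = shut, flush with the pad; grows as it opens (rad, to 1.6); light friction hinge (4 N mm), stays where it is left. Starts ajar 0.22 to 0.42 (free edge 5 to 10 mm up).
- lid4 (a joint): lime flip lid 4 of 7 counted from the black pad: 25 mm along the row, 38 wide, 3 thick, hinged along its edge nearest the pad (96 mm from the pad's centre) at the level of its top face, free edge away from the pad. 0 = shut, flush with the pad; grows as it opens (rad, to 1.6); light friction hinge (4 N mm), stays where it is left. Starts ajar 0.22 to 0.42 (free edge 5 to 10 mm up).
- lid5 (a joint): lime flip lid 5 of 7 counted from the black pad: 25 mm along the row, 38 wide, 3 thick, hinged along its edge nearest the pad (122 mm from the pad's centre) at the level of its top face, free edge away from the pad. 0 = shut, flush with the pad; grows as it opens (rad, to 1.6); light friction hinge (4 N mm), stays where it is left. Starts ajar 0.22 to 0.42 (free edge 5 to 10 mm up).
- lid6 (a joint): lime flip lid 6 of 7 counted from the black pad: 25 mm along the row, 38 wide, 3 thick, hinged along its edge nearest the pad (148 mm from the pad's centre) at the level of its top face, free edge away from the pad. 0 = shut, flush with the pad; grows as it opens (rad, to 1.6); light friction hinge (4 N mm), stays where it is left. Starts ajar 0.22 to 0.42 (free edge 5 to 10 mm up).
- lid7 (a joint): lime flip lid 7 of 7 counted from the black pad: 25 mm along the row, 38 wide, 3 thick, hinged along its edge nearest the pad (174 mm from the pad's centre) at the level of its top face, free edge away from the pad. 0 = shut, flush with the pad; grows as it opens (rad, to 1.6); light friction hinge (4 N mm), stays where it is left. Starts ajar 0.22 to 0.42 (free edge 5 to 10 mm up).
- jar: amber glass vitamin jar, loose, 52 mm diameter, 65 mm tall, standing about 100 mm to one side of the box's row; origin under its centre. To be left alone.
- egg_mould_a: orange silicone egg mould: loose ring 92 mm across, 20 mm high, with an upright tab to 47 mm; about 100 mm to the other side of the box's row; origin under its centre. To be left alone.
- egg_mould_b: second orange egg mould, the same, lying on the left of the bench, near the robot. To be left alone.
- bento: open lime bento tray, loose, 210 x 160 x 48 mm, on the right of the bench; origin under its centre. To be left alone.
- glass_box: glass food container with grey locking lid, loose, 128 x 162 x 62 mm, at the far left or far right; origin under its centre. To be left alone.
- mug: blue mug, loose, 82 mm diameter, 92 mm tall, at the far left or far right; origin under its centre. To be left alone.
- caddy: stainless compost caddy with flip top and black pedal, fixed, 196 mm diameter, 204 mm tall, on the left of the bench; origin under its centre. An obstacle.
Things that resemble listed ones, but are neither listed nor needed, are in the scene too. Several things have the shape of the vitamin_box; the one meant has the colours described above.

How it is judged:
By the outcome, as a careful person would: the job done as asked, in the order asked, and still so for the second after the job is handed in, with the robot touching nothing.
It also fails if it takes over 48 s, if anything falls off the work surface, if the arm or the gripper's body presses on something with over 40 N, if the wrist force passes 120 N, or if a joint passes its speed limit or range.

ROBOT

A 7-joint arm with a two-finger parallel gripper is mounted at the origin on the work surface. World frame = base frame: x ahead of the robot, y to its left, z up, the work surface at z = 0. Lengths are in mm, angles in rad, forces in N, time in s.
With the tool pointing down it reaches from about 400 to 925 mm from the base axis. Payload 5.6 kg.
Tool frame: the origin (TCP) lies midway between the tips of the shut fingers; the grasp point (between the pads) lies 19 mm behind it; z points along the fingers, y is the line along which they close (so a half turn about z gives the same grasp; the last joint's range is limited). The gripper opens to 85 mm and grips with 20 to 120 N. Pads are 22 mm wide; open, the fingers measure 114 mm over their backs; the gripper's body (76 mm by 85 mm) begins 54 mm behind the grasp point. The pads swing forward as they close: fully open they stand 13 mm farther back than shut.
Start: joints at [1.093, 0.468, -0.012, 1.603, 0.006, 1.071, -0.056], TCP at [273.761, -589.545, 231.29] pointing down, gripper open.
Joint ranges: [-2.53, 2.53], [-0.31, 2.02], [-1.57, 1.55], [0.28, 2.44], [-1.29, 4.43], [0.15, 1.84], [-2.92, 2.92]. Speed limits (rad/s): [2.57, 2.57, 3.14, 3.14, 3.14, 3.14, 3.14].

INTERFACE

Orientations are given as a unit quaternion [x, y, z, w].
In Python, from bench import manip gives the robot as it stands. The module is installed in compiled form; this text tells all that it offers.
- The arm moves only by the tool jog_arm, never from a script. Its argument "moves" is a list of rows, each a list of 6 numbers: the shift along the world's x, y, z in cm, then the turn, a rotation vector about the world's x, y, z in degrees. A call has exactly 10 rows; each row is the pose to reach, as a shift and turn from the pose commanded when the call began; what a row does not reach only later rows make up. A row lasts 1/12 s, in which the tool goes at most 41.7 mm and 7.16 degrees, less where a joint would pass 70% of its speed; a pose out of reach is approached as far as the arm can. A call with a gripper value outside its range is refused whole. "hand" is the closure, from 0 (fully open) to 1 (shut), set as the call begins (left out, the last holds). The fingers move at their own pace and stop on an object; the grip force is fixed at half the most. Time passes only in rows, so rows that repeat a pose let the fingers close, or fill a call up. It gives the time, the measured TCP pose, the force, the opening and the grip force at its end, in the units of the state.
- manip.read_state(): the state, without advancing time (a new reading comes with each control period).
- manip.get_image(name): name is "scene" or "side" or "wrist"; returns (picture, depth): 420x560x3 uint8, red, green, blue; 420x560 float32, mm along the optical axis (not along the pixel's ray), 0 where there is no reading.
- manip.camera_params(name): a dict with "intrinsics" (3x3 intrinsics, pixels), "extrinsics" (4x4, takes a point from world to camera coordinates); the wrist camera has in their place "mount" (4x4, takes a point from camera to tool coordinates, whose origin is the TCP and whose axes are the flange's). Camera axes: x right, y up, looking along -z (the intrinsics and any distortion apply to the point x, -y, -z); pixel columns grow to the right and rows downward; lengths in mm; the calibration is good to about 2 mm. A picture is of the moment at which its call begins: read the wrist's pose just before it. camera_params takes no time and is no camera call.
- manip.hand_in(): hands the job in; it is judged then, once.
Trained networks look in the newest picture that a camera, given by its name, has taken for a name from the list of things; names that differ only in an ending like _2 or _b are one class to them, and where a whole thing is asked for, a point or a joint stands for the part that bears it (a point fixed in the world has none). Each returns a list of dicts, best first, with "score" (0 to 1); they miss things now and then, are a little off and sometimes report something else, mostly with a low value. They report only what shows in the picture. A call takes as long as a camera call. They do not tell look-alikes from the thing itself.
- manip.look_for(query, camera): "box" ([left, top, right, bottom] in pixels, round what is visible of it).
- manip.regions_of(query, camera): "region" (420x560 bool, what is visible of it) and "box" ([left, top, right, bottom] in pixels, round what is visible of it).
- manip.landmark_of(query, camera): "location" ([row, column] in pixels: a listed point, or the origin of a listed thing).
The state is a dict: "t": time; "q": joint angles; "dq": joint speeds; "tau": joint torques, N m; "ee_pos": TCP position; "tool_rot": TCP orientation; "ft_force": force on the tool from outside, world axes, zero at the start; "moment": the same for the moment, N m; "gripper_width": opening from 0.0 (shut) to 1.0 (fully open); "grip_force": force on a finger pad.
Only numpy, scipy, OpenCV 4.12 (cv2) and the standard library are available. Lean on these libraries where they do the work, as an engineer would, in place of code of your own. Each camera call takes 0.05 s, during which the arm holds its last target. There are 200 camera calls.

## Working session

There is one attempt and no reset: what is moved stays moved. The work goes in short steps, Python scripts to look and compute and a tool call to move; the robot and the scene stay as the last step left them, time stands still between calls to the robot, and variables do not carry over. Pictures are saved under pics/ and viewed, at most 10 in all, crops included, and the job is handed in when it is done.

Besides the shell and the picture viewer there is one more tool, called after "Call:" as name(argument=value, ...) on one line, values as JSON. jog_arm: Moves the arm, as the interface text tells. Its arguments: {"type":"object","properties":{"moves":{"type":"array","items":{"type":"array","items":{"type":"number"}}},"hand":{"type":"number"}},"required":["moves"]}

```bash
mkdir -p pics; cat > h.py <<'E'
import numpy as np, cv2
from bench import manip
def cam(name):
    p=manip.camera_params(name); K=np.array(p["intrinsics"])
    if "extrinsics" in p: return K,np.linalg.inv(np.array(p["extrinsics"]))
    from scipy.spatial.transform import Rotation as R
    s=manip.read_state(); T=np.eye(4); T[:3,:3]=R.from_quat(s["tool_rot"]).as_matrix(); T[:3,3]=s["ee_pos"]
    return K,T@np.array(p["mount"])
def pts(K,C,depth):
    v,u=np.mgrid[:depth.shape[0],:depth.shape[1]]
    x=(u-K[0,2])/K[0,0]*depth; y=(v-K[1,2])/K[1,1]*depth
    P=np.stack([x,-y,-depth,np.ones_like(depth)],-1)
    return (P@C.T)[...,:3]
def save(n,im): cv2.imwrite(n,im[...,::-1])
E
python3 - <<'E'
from h import *
for n in ["scene","side"]:
    im,d=manip.get_image(n); save(f"pics/{n}.png",im); np.savez(n,im=im,d=d)
    K,C=cam(n); P=pts(K,C,d)
    print(n,C[:3,3].round(),manip.camera_params(n).keys())
    for r in manip.look_for("vitamin_box",n): 
        b=r["box"];u,v=int((b[0]+b[2])/2),int((b[1]+b[3])/2); print(np.round(b),round(r["score"],2),P[v,u].round(),im[v,u])
s=manip.read_state();print(s["t"],s["ee_pos"],s["tool_rot"],s["ft_force"])
E
```

```text
scene [1066.  806. 1012.] dict_keys(['intrinsics', 'extrinsics'])
[243. 188. 268. 246.] 0.94 [533.  20.  41.] [103 134  45]
[266. 114. 286. 157.] 0.68 [ 215. -281.   32.] [178 176 171]
[205. 152. 224. 193.] 0.58 [ 511. -242.   34.] [179 177 172]
side [ 239. 1042.  807.] dict_keys(['intrinsics', 'extrinsics'])
[343. 173. 382. 205.] 0.67 [ 204. -284.   27.] [198 194 191]
[256. 225. 284. 253.] 0.63 [470.  49.  -2.] [167 150 136]
[226. 206. 290. 242.] 0.57 [525.   3.  11.] [53 71 77]
[255. 213. 269. 223.] 0.18 [508.   3.  38.] [112 149  55]
0.2 [ 273.59120218 -589.25280072  230.68526875] [ 9.76475288e-01  2.15628643e-01 -1.68497811e-04 -5.21558827e-04] [-0.89616779 -0.90963206  0.70401355]
```

View pics/scene.png

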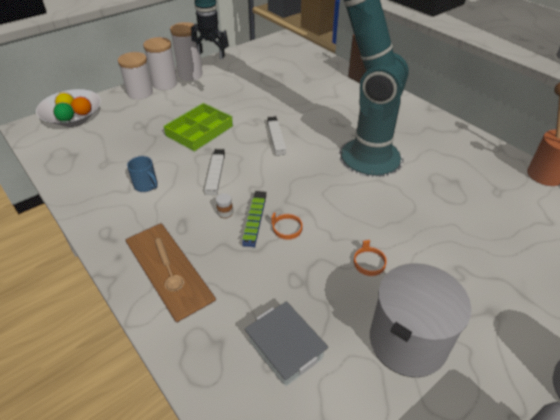

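View pics/side.png

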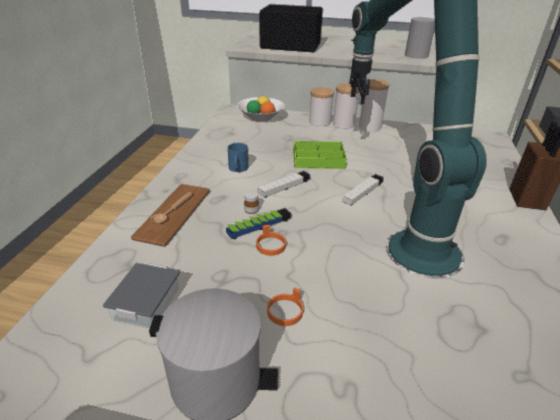

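The lime-and-blue box is at scene (255,218) and side (258,222), with its black pad at scene (261,195) and side (285,215). The look-alikes are the white boxes at scene (215,172) and (276,135), side (283,184) and (363,189). I choose the lime/blue one; next is a close crop and a rough pose.

```bash
python3 - <<'E'
from h import *
f={n:np.load(n+".npz") for n in ["scene","side"]}
a=cv2.resize(f["scene"]["im"][180:255,205:310],None,fx=5,fy=5,interpolation=cv2.INTER_CUBIC)[:, :525]
b=cv2.resize(f["side"]["im"][200:250,215:300],None,fx=6,fy=6,interpolation=cv2.INTER_CUBIC)
c=np.zeros((600,525,3),np.uint8); c[:375]=a; b=b[:225] if 0 else cv2.resize(b,(382,225)); c[375:,:382]=b
save("pics/crop.png",c)
for n in f:
    im,d=f[n]["im"].astype(int),f[n]["d"]; K,C=cam(n);P=pts(K,C,d)
    g=(im[...,1]>im[...,2]+50)&(im[...,1]>90)&(im[...,0]<im[...,1])
    m=g&(abs(P[...,0]-530)<150)&(abs(P[...,1]-10)<150)&(P[...,2]>15)
    q=P[m]; c=q.mean(0); e=np.linalg.svd(q[:,:2]-c[:2],full_matrices=False)[2][0]; t=(q[:,:2]-c[:2])@e
    print(n,m.sum(),c.round(1),e.round(3),t.min().round(),t.max().round(), q[:,2].min().round(),q[:,2].max().round())
    for k in ["pad","row_end","vitamin_box","jar","egg_mould_a"]:
        for r in manip.landmark_of(k,n)[:3]: 
            v,u=np.round(r["location"]).astype(int); print(k,v,u,round(r["score"],2),P[v,u].round())
print(manip.camera_params("wrist")); print(cam("wrist")[1].round(2))
E
```

```text
scene 368 [534.3  14.4  36. ] [0.718 0.696] -94.0 88.0 16.0 45.0
pad 193 257 0.89 [460. -69.  33.]
pad 116 271 0.88 [ 155. -388.   36.]
pad 153 217 0.74 [ 444. -327.   32.]
row_end 242 246 0.83 [607.  76.  31.]
row_end 151 283 0.75 [ 247. -200.   22.]
row_end 192 208 0.69 [ 573. -184.   20.]
vitamin_box 136 279 0.88 [ 210. -270.   31.]
vitamin_box 178 215 0.81 [ 523. -218.   31.]
vitamin_box 219 252 0.56 [532.   1.  17.]
jar 214 224 0.56 [588. -67.  21.]
egg_mould_a 262 369 0.76 [362. 333.  -1.]
side 294 [529.5  16.8  34.8] [0.722 0.692] -94.0 87.0 16.0 44.0
pad 172 304 0.86 [ 428. -336.   33.]
pad 177 374 0.82 [ 163. -372.   30.]
pad 212 282 0.7 [455. -59.  28.]
row_end 198 347 0.93 [ 252. -205.   25.]
row_end 229 229 0.89 [601.  59.  18.]
row_end 192 259 0.58 [ 568. -187.   12.]
vitamin_box 191 360 0.74 [ 210. -258.   28.]
vitamin_box 225 260 0.65 [511.  18.  20.]
jar 209 249 0.54 [570. -61.  20.]
egg_mould_a 246 270 0.85 [460.  92.   2.]
egg_mould_a 314 284 0.59 [362. 346.   1.]
{'intrinsics': array([[292.21939791,   0.        , 282.01006917],
       [  0.        , 292.21939791, 211.22906491],
       [  0.        ,   0.        ,   1.        ]]), 'mount': array([[-2.95360824e-04,  9.47537996e-01,  3.19643018e-01,
         8.32640334e+01],
       [ 9.99999936e-01,  3.44846850e-04, -9.82179706e-05,
        -1.05304017e-01],
       [-2.03293147e-04,  3.19642969e-01, -9.47538037e-01,
        -1.42448382e+02],
       [ 0.00000000e+00,  0.00000000e+00,  0.00000000e+00,
         1.00000000e+00]])}
[[ 4.2000e-01  8.6000e-01  2.9000e-01  3.4926e+02]
 [-9.1000e-01  4.0000e-01  1.3000e-01 -5.5436e+02]
 [ 0.0000e+00 -3.2000e-01  9.5000e-01  3.7377e+02]
 [ 0.0000e+00  0.0000e+00  0.0000e+00  1.0000e+00]]
```

View pics/crop.png

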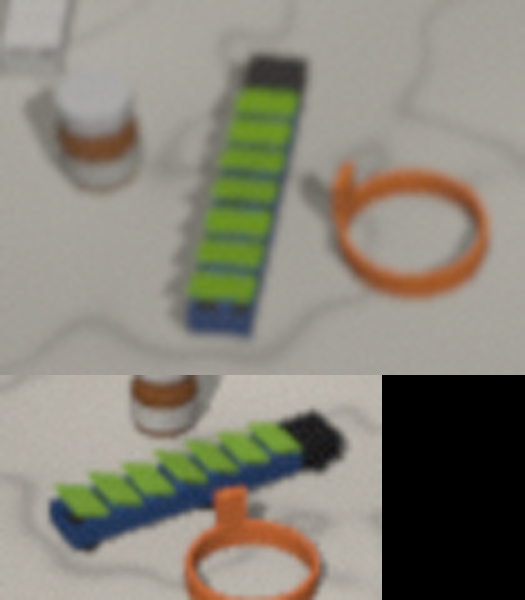

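The crop confirms the choice: lime lids ajar on a blue row, with the black pad at the near end (row at about +44° in world, pad ≈ (454,-61), end ≈ (598,78)). The jar is on one side and the orange mould on the other. I'll move above it with the fingers shut and the tool x-axis along the row.

Call:
jog_arm(moves=[[1.6,3.6,0,0,0,1.9],[3.2,7.2,0,0,0,3.8],[4.8,10.8,0,0,0,5.7],[6.4,14.4,0,0,0,7.6],[8.0,18.0,0,0,0,9.5],[9.6,21.6,0,0,0,11.4],[11.2,25.2,0,0,0,13.3],[12.8,28.8,0,0,0,15.2],[14.4,32.4,0,0,0,17.1],[16.0,36.0,0,0,0,19.0]], hand=1)

```text
t: 1.53
ee_pos: [434.2, -227.8, 231.7]
tool_rot: [0.927, 0.375, 0.0, 0.0]
ft_force: [-0.2, 0.3, 0.1]
gripper_width: 0.001
grip_force: 0.0
```

Call:
jog_arm(moves=[[1.6,3.6,0,0,0,0],[3.2,7.2,0,0,0,0],[4.8,10.8,0,0,0,0],[6.4,14.4,0,0,0,0],[8.0,18.0,0,0,0,0],[9.6,21.6,0,0,0,0],[11.0,25.5,0,0,0,0],[11.0,25.5,0,0,0,0],[11.0,25.5,0,0,0,0],[11.0,25.5,0,0,0,0]])

```text
t: 2.37
ee_pos: [543.5, 25.0, 231.1]
tool_rot: [0.927, 0.374, -0.0, 0.0]
ft_force: [-0.3, -0.8, 0.4]
gripper_width: -0.006
grip_force: 0.0
```

```bash
python3 - <<'E'
from h import *
from scipy.spatial.transform import Rotation as R
K,C=cam("wrist"); im,d=manip.get_image("wrist"); save("pics/w1.png",im); np.savez("wrist",im=im,d=d)
s=manip.read_state();print(s["t"],s["ee_pos"].round(1) if hasattr(s["ee_pos"],'round') else s["ee_pos"],R.from_quat(s["tool_rot"]).as_matrix().round(3).tolist(),s["ft_force"],s["gripper_width"])
P=pts(K,C,d); i=im.astype(int)
g=(i[...,1]>i[...,2]+50)&(i[...,1]>90)&(i[...,0]<i[...,1])&(abs(P[...,0]-530)<150)&(abs(P[...,1]-10)<150)
q=P[g][:,:2].astype(np.float32); print(g.sum(),cv2.minAreaRect(q))
for k in ["pad","row_end","vitamin_box"]:
    for r in manip.landmark_of(k,"wrist")[:2]:
        v,u=np.round(r["location"]).astype(int); print(k,v,u,round(r["score"],2),P[v,u].round(1))
b=(P[...,2]>8)&(P[...,2]<60)&(i.max(-1)<60)&(abs(P[...,0]-460)<40)&(abs(P[...,1]+60)<40)
print("black",b.sum(),cv2.minAreaRect(P[b][:,:2].astype(np.float32)),np.percentile(P[b][:,2],[5,50,95]))
t=P[(P[...,2]<5)&(d>0)]; print("bench z",np.median(t[:,2]))
E
```

```text
2.4167 [543.5  24.  231.1] [[0.722, 0.692, -0.001], [0.692, -0.722, -0.001], [-0.001, 0.0, -1.0]] [-0.35633896 -0.0748915  -0.01424172] -0.002153278045720513
3748 ((536.3875732421875, 17.580245971679688), (187.31382751464844, 39.918399810791016), 43.902523040771484)
row_end 279 403 0.7 [ 563.7 -181.7   30.8]
row_end 120 281 0.69 [596.8  77.4   9.9]
vitamin_box 328 393 0.9 [579.3   5.7 290.3]
vitamin_box 203 283 0.68 [529.1   9.   32.2]Traceback (most recent call last):
  File "<stdin>", line 12, in <module>
    return _quantile_unchecked(
        a, q, axis, out, overwrite_input, method, keepdims, weights)
    return _ureduce(a,
                    func=_quantile_ureduce_func,
    ...<5 lines>...
                    overwrite_input=overwrite_input,
                    method=method)
    r = func(a, **kwargs)
    result = _quantile(arr,
                       quantiles=q,
    ...<2 lines>...
                       out=out,
                       weights=wgt)
    slices_having_nans = np.isnan(arr[-1, ...])
                                  ~~~^^^^^^^^^
IndexError: index -1 is out of bounds for axis 0 with size 0
```

View pics/w1.png

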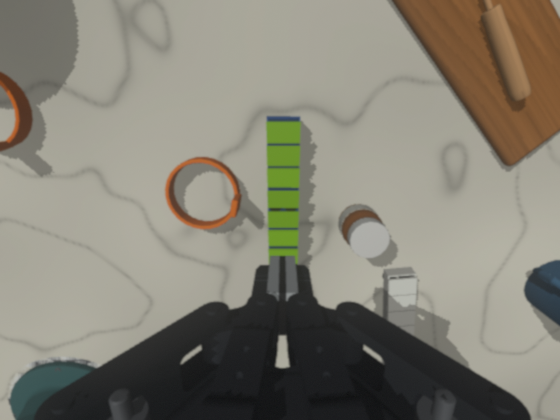

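The wrist view shows the row at columns 267–300, end at row 117, nicely aligned with the tool x-axis. The pad is hidden by the fingers, so I'll back off along the row to see it.

Call:
jog_arm(moves=[[-2.5,-2.4,0,0,0,0],[-5.0,-4.8,0,0,0,0],[-7.5,-7.2,0,0,0,0],[-10.0,-9.6,0,0,0,0],[-12.0,-11.5,0,0,0,0],[-12.0,-11.5,0,0,0,0],[-12.0,-11.5,0,0,0,0],[-12.0,-11.5,0,0,0,0],[-12.0,-11.5,0,0,0,0],[-12.0,-11.5,0,0,0,0]])

```text
t: 3.4
ee_pos: [424.5, -88.8, 231.3]
tool_rot: [0.927, 0.375, 0.0, -0.0]
ft_force: [-0.7, -0.7, -0.1]
gripper_width: -0.002
grip_force: 0.0
```

```bash
python3 - <<'E'
from h import *
K,C=cam("wrist"); im,d=manip.get_image("wrist"); save("pics/w2.png",im); np.savez("wrist2",im=im,d=d)
print(manip.read_state()["ee_pos"])
P=pts(K,C,d); i=im.astype(int)
u=np.array([.7216,.6923]);n=np.array([-u[1],u[0]])
S=P[...,:2]@u; N=P[...,:2]@n
c=283
for v in range(0,300,1):
    if P[v,c,2]>12: print(v,im[v,c],S[v,c].round(1),P[v,c,2].round(1))
g=(i[...,1]>i[...,2]+50)&(i[...,1]>90)&(i[...,0]<i[...,1])&(P[...,2]>22)&(abs(N+358)<40)
print("lime",g.sum(),np.percentile(S[g],[0,1,99,100]),np.percentile(N[g],[0,1,99,100]))
for k in ["pad","row_end","vitamin_box"]:
    for r in manip.landmark_of(k,"wrist")[:2]:
        v,w=np.round(r["location"]).astype(int); print(k,v,w,round(r["score"],2),P[v,w].round(1),S[v,w],N[v,w])
E
```

```text
[424.36983388 -88.77696414 231.2291531 ]
0 [107 148  40] 434.6 30.4
1 [107 149  39] 434.2 29.2
2 [108 150  40] 430.5 38.2
3 [108 151  40] 429.8 38.1
4 [108 151  40] 428.6 39.2
5 [109 151  40] 427.7 39.2
6 [109 152  41] 427.2 38.4
7 [109 151  40] 426.2 38.9
8 [109 151  40] 426.1 36.3
9 [109 151  40] 425.1 36.7
10 [109 151  40] 424.1 37.2
11 [109 152  40] 423.7 35.8
12 [109 151  41] 423.1 34.8
13 [109 151  40] 421.9 36.1
14 [109 152  40] 421.2 35.4
15 [108 151  39] 420.5 34.9
16 [109 151  40] 420.0 33.7
17 [109 152  40] 419.3 32.9
18 [109 152  40] 418.2 33.9
19 [109 152  40] 417.5 33.4
20 [109 152  41] 416.5 33.8
21 [109 152  41] 415.5 34.1
22 [109 151  40] 414.8 33.5
23 [109 151  40] 414.0 33.2
24 [110 152  42] 413.1 33.4
25 [110 151  41] 412.8 31.1
26 [110 152  40] 412.1 30.3
27 [110 152  40] 411.2 30.4
28 [110 152  41] 409.8 32.3
29 [109 151  40] 409.4 30.3
30 [108 150  41] 408.5 30.6
31 [103 143  43] 407.5 30.8
32 [ 99 137  44] 405.1 37.4
33 [104 143  42] 403.7 39.7
34 [106 146  40] 402.5 41.1
35 [106 146  40] 401.9 39.8
36 [106 146  40] 401.0 40.3
37 [107 147  41] 400.7 37.4
38 [1
[... 4590 characters left out ...]
] 256.7 269.0
294 [51 51 50] 256.1 268.9
295 [51 51 49] 255.2 268.2
296 [49 49 48] 254.9 268.5
297 [47 46 45] 255.1 269.6
298 [45 44 44] 254.4 269.2
299 [44 43 42] 253.6 268.7
lime 4821 [303.94079402 305.17347495 433.94269512 435.1006715 ] [-378.69619908 -378.22783678 -341.47262114 -340.977096  ]
pad 302 412 0.84 [ 430.8 -333.1   30.5] 80.25743624916565 -538.6678721679607
pad 153 286 0.71 [455.9 -65.3  30.2] 283.74991558793334 -362.7141131778912
row_end 156 423 0.69 [ 564.2 -182.4   30.8] 280.8282094813157 -522.2549256091656
vitamin_box 362 279 0.81 [ 225.8 -274.6   29.7] -27.124700038932442 -354.4473258754625
vitamin_box 67 285 0.72 [519.2  -2.1  37.8] 373.18508008776104 -360.92568927144816
```

View pics/w2.png

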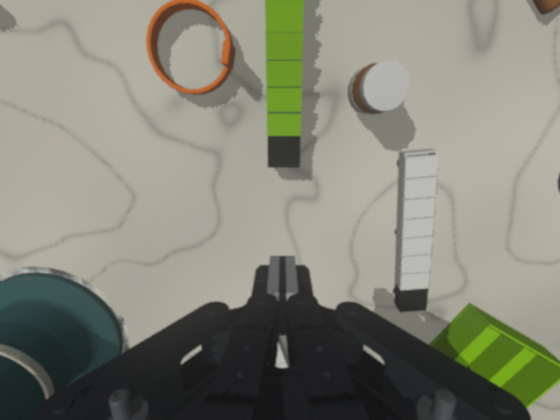

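The pad spans s=267–303 mm along the row (pixel rows 136–167, columns 268–300) with its top at z≈30; row end is at s≈485. Now down to just above the pad centre.

Call:
jog_arm(moves=[[0.5,0.4,-2.5,0,0,0],[1.0,0.9,-5.0,0,0,0],[1.5,1.3,-7.5,0,0,0],[2.0,1.8,-10.0,0,0,0],[2.5,2.2,-12.5,0,0,0],[3.0,2.65,-15.0,0,0,0],[3.0,2.65,-17.5,0,0,0],[3.0,2.65,-19.0,0,0,0],[3.0,2.65,-19.7,0,0,0],[3.0,2.65,-19.7,0,0,0]])

```text
t: 4.43
ee_pos: [452.8, -62.6, 32.8]
tool_rot: [0.927, 0.374, -0.001, -0.001]
ft_force: [0.6, -0.1, 0.1]
gripper_width: -0.002
grip_force: 0.0
```

Call:
jog_arm(moves=[[0,0,0,0,0,0],[0,0,0,0,0,0],[0,0,-0.05,0,0,0],[0,0,-0.1,0,0,0],[0,0,-0.15,0,0,0],[0,0,-0.2,0,0,0],[0,0,-0.25,0,0,0],[0,0,-0.25,0,0,0],[0,0,-0.25,0,0,0],[0,0,-0.25,0,0,0]])

```text
t: 5.27
ee_pos: [453.8, -63.0, 31.8]
tool_rot: [0.927, 0.374, -0.0, 0.0]
ft_force: [-0.2, 0.5, -0.9]
gripper_width: -0.001
grip_force: 0.0
```

Call:
jog_arm(moves=[[0,0,-0.02,0,0,0],[0,0,-0.05,0,0,0],[0,0,-0.08,0,0,0],[0,0,-0.11,0,0,0],[0,0,-0.14,0,0,0],[0,0,-0.17,0,0,0],[0,0,-0.2,0,0,0],[0,0,-0.2,0,0,0],[0,0,-0.2,0,0,0],[0,0,-0.2,0,0,0]])

```text
t: 6.1
ee_pos: [453.7, -63.1, 29.8]
tool_rot: [0.927, 0.374, -0.0, 0.0]
ft_force: [-0.7, -0.1, 0.7]
gripper_width: 0.002
grip_force: 0.5
```

```bash
cat > st.py <<'E'
from h import *
a=[]
for _ in range(3):
    manip.get_image("wrist"); s=manip.read_state(); a.append(np.r_[s["ee_pos"],s["ft_force"]])
a=np.array(a); print(round(s["t"],2),a.round(2).tolist()); x,y=a[-1,:2]; print("s",x*.7216+y*.6923,"N",-x*.6923+y*.7216)
E
python3 st.py
```

```text
6.25 [[453.73, -63.03, 29.82, -0.59, 0.33, 0.87], [453.72, -63.04, 29.82, -0.24, -0.9, 1.5], [453.74, -63.05, 29.81, -1.52, 0.02, 1.2]]
s 283.7683488157579 N -359.6197842240212
```

Call:
jog_arm(moves=[[0,0,-0.03,0,0,0],[0,0,-0.06,0,0,0],[0.2,0.19,-0.06,0,0,0],[0.4,0.38,-0.06,0,0,0],[0.6,0.58,-0.06,0,0,0],[0.8,0.77,-0.06,0,0,0],[1.0,0.96,-0.06,0,0,0],[1.2,1.15,-0.06,0,0,0],[1.4,1.34,-0.06,0,0,0],[1.6,1.54,-0.06,0,0,0]])

```text
t: 7.08
ee_pos: [470.1, -47.4, 29.2]
tool_rot: [0.927, 0.374, 0.0, 0.0]
ft_force: [-1.0, -2.0, 2.4]
gripper_width: 0.004
grip_force: 1.1
```

```bash
python3 st.py
```

```text
7.23 [[470.61, -46.86, 29.29, -0.9, -0.73, 1.42], [470.58, -46.88, 29.3, -0.14, 0.71, 2.22], [470.55, -46.87, 29.31, -0.67, 1.5, 2.78]]
s 307.1061596085915 N -359.58305656010884
```

Call:
jog_arm(moves=[[0.2,0.19,0,0,0,0],[0.4,0.38,0,0,0,0],[0.6,0.58,0,0,0,0],[0.8,0.77,0,0,0,0],[1.0,0.96,0,0,0,0],[1.2,1.15,0,0,0,0],[1.4,1.34,0,0,0,0],[1.6,1.54,0,0,0,0],[1.8,1.73,0,0,0,0],[2.0,1.92,0,0,0,0]])

```text
t: 8.07
ee_pos: [490.1, -28.2, 29.2]
tool_rot: [0.927, 0.374, 0.0, 0.0]
ft_force: [-1.4, -2.2, 2.9]
gripper_width: 0.0
grip_force: 1.1
```

```bash
python3 st.py
```

```text
8.22 [[490.55, -27.69, 29.28, -0.59, -0.09, 2.88], [490.52, -27.71, 29.3, 0.47, 1.24, 2.49], [490.51, -27.7, 29.32, 0.36, 0.81, 2.23]]
s 334.7761942589397 N -359.5688074443787
```

Call:
jog_arm(moves=[[0.2,0.19,0,0,0,0],[0.4,0.38,0,0,0,0],[0.6,0.58,0,0,0,0],[0.8,0.77,0,0,0,0],[1.0,0.96,0,0,0,0],[1.2,1.15,0,0,0,0],[1.4,1.34,0,0,0,0],[1.6,1.54,0,0,0,0],[1.8,1.73,0,0,0,0],[2.0,1.92,0,0,0,0]])

```text
t: 9.05
ee_pos: [510.1, -8.9, 29.2]
tool_rot: [0.927, 0.374, 0.0, 0.0]
ft_force: [-1.1, -1.5, 1.8]
gripper_width: 0.002
grip_force: 1.1
```

Call:
jog_arm(moves=[[0.2,0.19,0,0,0,0],[0.4,0.38,0,0,0,0],[0.6,0.58,0,0,0,0],[0.8,0.77,0,0,0,0],[1.0,0.96,0,0,0,0],[1.2,1.15,0,0,0,0],[1.4,1.34,0,0,0,0],[1.6,1.54,0,0,0,0],[1.8,1.73,0,0,0,0],[2.0,1.92,0,0,0,0]])

```text
t: 9.88
ee_pos: [530.1, 10.3, 29.2]
tool_rot: [0.927, 0.374, 0.0, -0.0]
ft_force: [-1.6, -1.2, 1.8]
gripper_width: -0.0
grip_force: 1.1
```

```bash
python3 st.py
```

```text
10.03 [[530.54, 10.76, 29.29, -0.12, -0.35, 2.12], [530.55, 10.74, 29.34, -0.01, 0.71, 2.0], [530.52, 10.74, 29.33, 0.43, 0.77, 2.64]]
s 390.254812160932 N -359.530886638321
```

Call:
jog_arm(moves=[[0.2,0.19,0,0,0,0],[0.4,0.38,0,0,0,0],[0.6,0.58,0,0,0,0],[0.8,0.77,0,0,0,0],[1.0,0.96,0,0,0,0],[1.2,1.15,0,0,0,0],[1.4,1.34,0,0,0,0],[1.6,1.54,0,0,0,0],[1.8,1.73,0,0,0,0],[2.0,1.92,0,0,0,0]])

```text
t: 10.87
ee_pos: [550.0, 29.4, 29.2]
tool_rot: [0.927, 0.374, 0.0, -0.0]
ft_force: [-1.5, -1.2, 2.9]
gripper_width: -0.001
grip_force: 1.2
```

Call:
jog_arm(moves=[[0.2,0.19,0,0,0,0],[0.4,0.38,0,0,0,0],[0.6,0.58,0,0,0,0],[0.8,0.77,0,0,0,0],[1.0,0.96,0,0,0,0],[1.2,1.15,0,0,0,0],[1.4,1.34,0,0,0,0],[1.6,1.54,0,0,0,0],[1.8,1.73,0,0,0,0],[2.0,1.92,0,0,0,0]])

```text
t: 11.7
ee_pos: [570.0, 48.6, 29.2]
tool_rot: [0.927, 0.374, 0.0, -0.0]
ft_force: [-1.1, -0.6, 2.3]
gripper_width: -0.0
grip_force: 1.2
```

Call:
jog_arm(moves=[[0.2,0.19,0,0,0,0],[0.4,0.38,0,0,0,0],[0.6,0.58,0,0,0,0],[0.8,0.77,0,0,0,0],[1.0,0.96,0,0,0,0],[1.2,1.15,0,0,0,0],[1.4,1.34,0,0,0,0],[1.6,1.54,0,0,0,0],[1.8,1.73,0,0,0,0],[2.0,1.92,0,0,0,0]])

```text
t: 12.53
ee_pos: [590.0, 67.8, 29.2]
tool_rot: [0.927, 0.374, 0.0, -0.0]
ft_force: [-1.5, -1.1, 2.9]
gripper_width: 0.001
grip_force: 1.2
```

```bash
python3 st.py; python3 - <<'E'
from h import *
im,d=manip.get_image("side"); save("pics/s2.png",cv2.resize(im[170:270,190:330],None,fx=5,fy=5,interpolation=cv2.INTER_CUBIC))
E
```

```text
12.68 [[590.44, 68.33, 29.28, -0.4, -0.7, 2.95], [590.43, 68.27, 29.31, 0.17, 1.04, 2.01], [590.45, 68.29, 29.37, 0.43, 0.83, 2.09]]
s 473.34677729882765 N -359.4887517747482
```

View pics/s2.png

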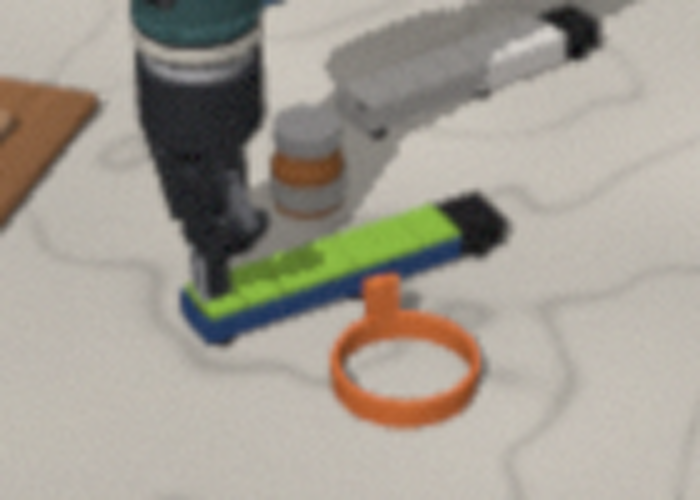

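The side crop shows lids 1–6 flat behind the fingers, which stand on lid 7 at about (210,285); the jar and mould are untouched. Finish the last 11 mm to the row end, then lift straight up.

Call:
jog_arm(moves=[[0.2,0.19,0,0,0,0],[0.4,0.38,0,0,0,0],[0.6,0.58,0,0,0,0],[0.8,0.77,0,0,0,0],[0.8,0.77,0,0,0,0],[0.8,0.77,0,0,0,0],[0.8,0.77,0.3,0,0,0],[0.8,0.77,1.0,0,0,0],[0.8,0.77,2.5,0,0,0],[0.8,0.77,4.5,0,0,0]])

```text
t: 13.57
ee_pos: [596.4, 75.1, 73.6]
tool_rot: [0.927, 0.374, -0.002, -0.0]
ft_force: [-0.2, 0.2, 0.1]
gripper_width: 0.002
grip_force: 0.0
```

Call:
jog_arm(moves=[[0,0,3,0,0,0],[0,0,6,0,0,0],[0,0,9,0,0,0],[0,0,12,0,0,0],[0,0,15,0,0,0],[-1.5,-1.4,17,0,0,0],[-3,-2.8,17,0,0,0],[-4.5,-4.2,17,0,0,0],[-4.5,-4.2,17,0,0,0],[-4.5,-4.2,17,0,0,0]])

```text
t: 14.4
ee_pos: [552.4, 32.5, 244.9]
tool_rot: [0.928, 0.373, 0.0, 0.0]
ft_force: [0.4, 0.6, -0.6]
gripper_width: -0.0
grip_force: 0.0
```

```bash
python3 st.py; python3 - <<'E'
from h import *
K,C=cam("wrist"); im,d=manip.get_image("wrist"); P=pts(K,C,d); i=im.astype(int)
S=P[...,:2]@[.7216,.6923]; N=P[...,:2]@[-.6923,.7216]
z=P[...,2]
for k in range(7):
    e=303+26*k
    print(k+1,[ (int(m.sum()),round(float(np.median(z[m])),1)) for a in (2,10,18) for m in [(S>e+a)&(S<e+a+6)&(abs(N+359.8)<15)&(z<60)&(z>10)] if m.sum()])
sd,dd=manip.get_image("side"); c=cv2.resize(sd[170:270,190:330],None,fx=5,fy=5,interpolation=cv2.INTER_CUBIC); save("pics/s3.png",c)
E
```

```text
14.55 [[552.88, 33.33, 244.75, 0.22, 0.12, 0.53], [553.13, 33.9, 244.56, -0.18, 0.49, 0.3], [553.2, 34.13, 244.32, 0.5, 0.45, -0.42]]
s 422.81746553944714 N -358.3555338731445
1 [(66, 29.8)]
2 [(88, 29.9), (90, 30.0), (99, 30.0)]
3 [(97, 30.0), (100, 29.9), (94, 30.0)]
4 [(108, 29.9), (110, 29.8), (109, 29.9)]
5 [(95, 30.0), (108, 29.8), (136, 29.9)]
6 [(125, 29.8), (117, 29.8), (133, 29.7)]
7 [(125, 30.1), (124, 29.9), (125, 30.0)]
```

View pics/s3.png

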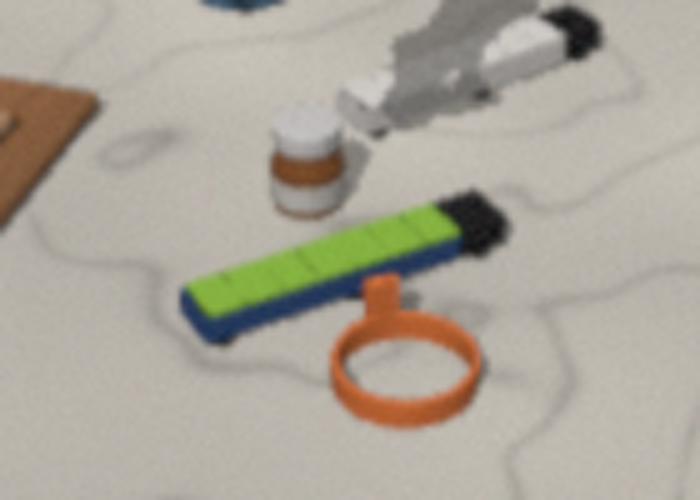

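All seven lids are flush at z≈30 in the wrist depth, the side crop shows a flat lime row (190–460, 205–320), and the hand is clear of everything.

```bash
python3 -c "
from bench import manip
print(manip.hand_in())"
```

```text
the job is handed in; nothing more can be done
None
```

All seven lids were shut in one light, unbroken stroke from the pad to the row end (about 2–3 N); the jar and nearby mould stand where they were, the hand is clear, and the job is handed in at about 15 s.

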